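Lens barrels in order of height

ROBOT

A 7-joint arm with a two-finger parallel gripper is mounted at the origin on the work surface. World frame = base frame: x ahead of the robot, y to its left, z up, the work surface at z = 0. Lengths are in m, angles in rad, forces in N, time in s.
With the tool pointing down it reaches from about 0.4 to 0.875 m from the base axis. Payload 19.3 kg.
Tool frame: the origin (TCP) lies on the centre line of the jaws, within the pads' length; the fingertips stand 14 mm ahead of it and the grasp point (between the pads) lies 5 mm behind it (bot.tip_extent is the distance from the TCP to the fingertips, in m); z points along the fingers, y is the line along which they close (so a half turn about z gives the same grasp; the last joint's range is limited). The gripper opens to 85 mm and grips with 20 to 120 N. Pads are 22 mm wide; open, the fingers measure 114 mm over their backs; the gripper's body (76 mm by 85 mm) begins 54 mm behind the grasp point. The pads swing forward as they close: fully open they stand 13 mm farther back than shut.
Start: joints at [-1.251, 0.521, -0.036, 1.599, 0.021, 1.021, -0.113], TCP at [0.238, 0.578, 0.245] pointing down, gripper open.
Joint ranges: [-2.91, 2.91], [-0.3, 2.13], [-1.5, 1.42], [0.17, 2.43], [-1.26, 4.41], [0.16, 1.93], [-2.52, 2.52]. Speed limits (rad/s): [1.89, 1.89, 2.39, 2.39, 3.01, 3.01, 3.01].

INTERFACE

Orientations are given as [roll, pitch, yaw] about the fixed x, y, z axes, in that order (R = Rz(yaw) Ry(pitch) Rx(roll)).
In Python, from workcell import monitor, grab_frame, camera_model, bot gives the robot as it stands.
- The arm moves only by the tool move_arm, never from a script. Its argument "moves" is a list of rows, each a list of 4 numbers: the shift along the world's x, y, z in mm, then the turn about the world's z in rad. A call has 1 to 12 rows; each row is the pose to reach, as a shift and turn from the pose commanded when the call began; what a row does not reach only later rows make up. A row lasts 1/8 s, in which the tool goes at most 62.5 mm and 10.7 degrees, less where a joint would pass 70% of its speed; a pose out of reach is approached as far as the arm can. A call with a gripper value outside its range is refused whole. "gripper" is the opening, from 0 (shut) to 1 (fully open), set as the call begins (left out, the last holds). The fingers move at their own pace and stop on an object; "newtons" is the grip in N (left out, the last holds). Time passes only in rows, so rows that repeat a pose let the fingers close. It gives the time, the measured TCP pose, the force, the opening and the grip force at its end, in the units of the state.
- monitor.observe(): the state, without advancing time (a new reading comes with each control period).
- grab_frame(name): name is "scene" or "side" or "wrist"; returns the picture (480x640x3 uint8, blue, green, red); there is no depth.
- camera_model(name): a dict with "vfov" (degrees; the focal length in pixels is half the picture's height over the tangent of half this angle, whatever the lens; pixels are square), "cx", "cy" (the principal point, pixels), "R" (3x3) and "t" (3): a world point X has camera coordinates R X + t; the wrist camera has in their place "T_tool_cam" (4x4, takes a point from camera to tool coordinates, whose origin is the TCP and whose axes are the flange's). Camera axes: x right, y down, z forward; pixel columns grow to the right and rows downward; lengths in m; the calibration is good to about 2 mm. A picture is of the moment at which its call begins: read the wrist's pose just before it. camera_model takes no time and is no camera call.
- bot.job_done(): hands the job in; it is judged then, once.
The state is a dict: "clock": time; "qpos": joint angles; "qd": joint speeds; "joint_efforts": joint torques, N m; "position": TCP position; "tool_rot": TCP orientation; "force": force on the tool from outside, world axes, zero at the start; "moment": the same for the moment, N m; "grip_width": finger opening in m; "finger_force": force on a finger pad.
Only numpy, scipy, OpenCV 4.12 (cv2) and the standard library are available. Lean on these libraries where they do the work, as an engineer would, in place of code of your own. Each camera call takes 0.05 s, during which the arm holds its last target. There are 200 camera calls.

TASK

Set out the four aluminium lens barrels for the height check: stand them upright on the round felt pads of the black carrier, one in the middle of each pad, in order of height, with the shortest on the pad next to the aluminium datum block with the brass pin and the tallest on the pad farthest from it. Go by height, not thickness; set each one down gently, without dropping any or knocking any over.

Things in the scene. Friction and masses are not known exactly. Their poses are not given: they have to be found in the camera images.
- barrel_p: the shortest of four upright cylindrical lens barrels, loose, bright aluminium with two narrow black bands and a dark lens on top: 30 mm high, 40 mm in diameter, 45 to 190 g. Origin at the centre of its underside, z up along its axis. Starts standing upright on the bench.
- barrel_q: the second shortest and the thinnest of four upright cylindrical lens barrels, loose, bright aluminium with two narrow black bands and a dark lens on top: 42 mm high, 28 mm in diameter, 45 to 190 g. Origin at the centre of its underside, z up along its axis. Starts standing upright on the bench.
- barrel_r: the second tallest and the thickest of four upright cylindrical lens barrels, loose, bright aluminium with two narrow black bands and a dark lens on top: 54 mm high, 46 mm in diameter, 45 to 190 g. Origin at the centre of its underside, z up along its axis. Starts standing upright on the bench.
- barrel_s: the tallest of four upright cylindrical lens barrels, loose, bright aluminium with two narrow black bands and a dark lens on top: 66 mm high, 34 mm in diameter, 45 to 190 g. Origin at the centre of its underside, z up along its axis. Starts standing upright on the bench.
- pad_a: one of four like grey felt pads (56 mm diameter, 3 mm thick) in a straight row on the black carrier, all fixed; an end pad of the row; 68 mm between neighbours' centres. Origin at the centre of its underside, on the 8 mm thick carrier: the pad's top is 3 mm above it, 11 mm above the bench. y axis along the row from pad_a towards pad_d, x across the row, z up.
- pad_b: one of four like grey felt pads (56 mm diameter, 3 mm thick) in a straight row on the black carrier, all fixed; an inner pad, between pad_a and pad_c; 68 mm between neighbours' centres. Origin at the centre of its underside, on the 8 mm thick carrier: the pad's top is 3 mm above it, 11 mm above the bench. y axis along the row from pad_a towards pad_d, x across the row, z up.
- pad_c: one of four like grey felt pads (56 mm diameter, 3 mm thick) in a straight row on the black carrier, all fixed; an inner pad, between pad_b and pad_d; 68 mm between neighbours' centres. Origin at the centre of its underside, on the 8 mm thick carrier: the pad's top is 3 mm above it, 11 mm above the bench. y axis along the row from pad_a towards pad_d, x across the row, z up.
- pad_d: one of four like grey felt pads (56 mm diameter, 3 mm thick) in a straight row on the black carrier, all fixed; the other end pad of the row; 68 mm between neighbours' centres. Origin at the centre of its underside, on the 8 mm thick carrier: the pad's top is 3 mm above it, 11 mm above the bench. y axis along the row from pad_a towards pad_d, x across the row, z up.
- datum: aluminium datum block fixed on one end of the carrier (78 x 370 x 8 mm), beyond pad_a or beyond pad_d: 62 mm across the row, 24 along, 22 high, with an upright brass pin to 38 mm. Origin at the centre of its underside, in line with the pads, 63 mm from the next pad's centre. The other end has a flat rubber strip, 5 mm high. Flat discs (6 mm high), tweezers and other goods are no part of the job.
Things that resemble listed ones, but are neither listed nor needed, are in the scene too. Leave any green or purple look-alike of the barrel_p alone.

How it is judged:
By the outcome, as a careful person would: the job done as asked, in the order asked, and still so for the second after the job is handed in, with the robot touching nothing.
It also fails if it takes over 102 s, if anything falls off the work surface, if the arm or the gripper's body presses on something with over 40 N, if the wrist force passes 120 N, or if a joint passes its speed limit or range.

## Working session

There is one attempt and no reset: what is moved stays moved. The work goes in short steps, Python scripts to look and compute and a tool call to move; the robot and the scene stay as the last step left them, time stands still between calls to the robot, and variables do not carry over. Pictures are saved under pics/ and viewed, at most 14 in all, crops included, and the job is handed in when it is done.

Besides the shell and the picture viewer there is one more tool, called after ">>>" by a JSON object that holds its "api" and its "payload", one argument or row to a line. move_arm: Moves the arm, as the interface text tells. Its arguments: {"type":"object","properties":{"moves":{"type":"array","items":{"type":"array","items":{"type":"number"}}},"gripper":{"type":"number"},"newtons":{"type":"number"}},"required":["moves"]}

```bash
mkdir -p pics; ls; python3 - <<'E'
from workcell import monitor, grab_frame, camera_model, bot
import cv2
s=monitor.observe();print(s['clock'],s['position'],s['tool_rot'],s['grip_width'])
for n in('scene','side','wrist'):
    cv2.imwrite(f'pics/{n}0.png',grab_frame(n)); print(n,camera_model(n))
E
```

```text
pics
0.0 [0.2373957  0.57781912 0.2447014 ] [-3.14042613e+00  5.98555535e-05  2.75181396e+00] 0.08517747048667584
scene {'vfov': 44.54615102293157, 'cx': 309.21746079641485, 'cy': 243.40119997555408, 'R': array([[-0.39643045,  0.91800145,  0.01078144],
       [ 0.65265739,  0.29006436, -0.69992928],
       [-0.6456634 , -0.2704367 , -0.71413077]]), 't': array([ 0.25484098, -0.31432279,  1.4170561 ])}
side {'vfov': 54.07987602551888, 'cx': 325.01003198689085, 'cy': 236.0680592621435, 'R': array([[-0.97915723, -0.20284682, -0.01021207],
       [-0.1030645 ,  0.53956804, -0.83560998],
       [ 0.17501093, -0.81714105, -0.54922826]]), 't': array([0.54883677, 0.13151985, 0.69987007])}
wrist {'vfov': 60.77352664921946, 'cx': 319.62932462888546, 'cy': 238.91648819926067, 'T_tool_cam': array([[-2.73124123e-04, -9.62619442e-01, -2.70857407e-01,
         6.82639743e-02],
       [ 9.99999934e-01, -3.28108026e-04,  1.57717892e-04,
         1.42335195e-04],
       [-2.40692799e-04, -2.70857346e-01,  9.62619468e-01,
        -1.28630185e-01],
       [ 0.00000000e+00,  0.00000000e+00,  0.00000000e+00,
         1.00000000e+00]])}
```

View pics/scene0.png

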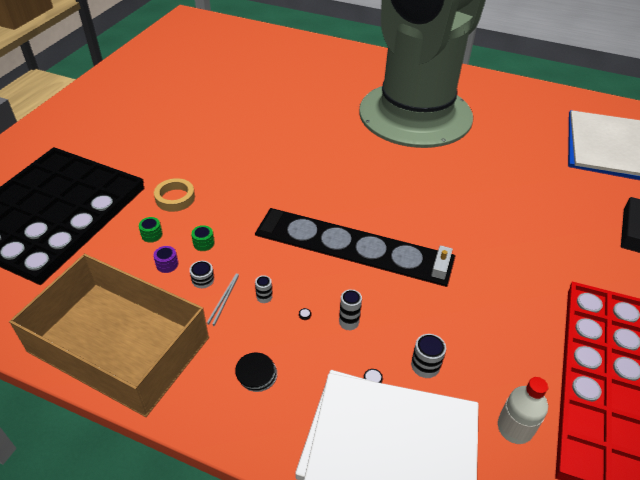

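View pics/side0.png

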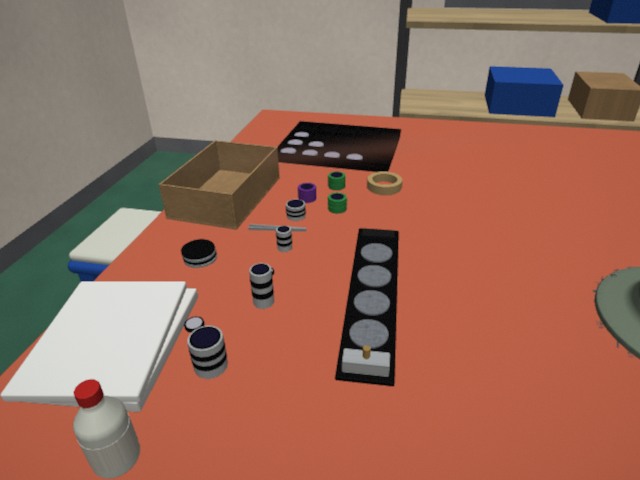

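The scene view shows the carrier with the datum at its right end (443,262) and pads at (407,257), (371,247), (336,238) and (302,230). The barrels are at (202,273) p, (264,288) q, (429,354) r and (350,308) s. The green (150,230; 203,238) and purple (165,259) look-alikes stay out of it. The side view agrees: p (296,210), q (284,238), s (262,285), r (208,352).

```bash
cat > h.py <<'E'
import numpy as np, cv2
from workcell import monitor, grab_frame, camera_model, bot
from scipy.spatial.transform import Rotation as Ro
def cast(n,uv,z,T=None):
    m=camera_model(n); f=240/np.tan(np.radians(m['vfov']/2))
    d=np.array([(uv[0]-m['cx'])/f,(uv[1]-m['cy'])/f,1])
    if T is None: R=m['R'];o=-R.T@m['t'];d=R.T@d
    else:
        M=T@m['T_tool_cam'];o=M[:3,3];d=M[:3,:3]@d
    return o+d*(z-o[2])/d[2]
def toolT():
    s=monitor.observe();T=np.eye(4);T[:3,:3]=Ro.from_euler('xyz',s['tool_rot']).as_matrix();T[:3,3]=s['position'];return T
E
python3 - <<'E'
from h import *
H=dict(p=.030,q=.042,r=.054,s=.066)
seed=dict(scene=dict(p=(202,268),q=(264,281),r=(429,342),s=(350,296)),side=dict(p=(296,204),q=(284,230),r=(208,339),s=(262,270)))
pads=dict(scene=[(407,257),(371,247),(336,238),(302,230)],side=[(369,334),(372,303),(375,276),(377,253)])
for n in('scene','side'):
    im=cv2.imread(f'pics/{n}0.png');g=im.max(2).astype(int);sat=g-im.min(2)
    def blob(m,uv):
        k,l,st,c=cv2.connectedComponentsWithStats(m.astype(np.uint8),connectivity=4);i=l[uv[1],uv[0]]
        if not i: return None
        cs,_=cv2.findContours((l==i).astype(np.uint8),0,1); e=cv2.fitEllipse(max(cs,key=len)); return st[i],e
    for b,uv in seed[n].items():
        print(n,b,im[uv[1],uv[0]],end=' ')
        r=blob(g<95,uv)
        if r: c=cast(n,r[1][0],H[b]);print(r[0],np.round(r[1][0],1),np.round(r[1][1],1),c.round(4))
        else: print()
    for uv in pads[n]:
        r=blob((g>75)&(sat<40),uv)
        print(n,'pad',im[uv[1],uv[0]],r and (r[0],np.round(r[1][0],1),np.round(r[1][1],1),cast(n,r[1][0],.011).round(4)))
a=cv2.imread('pics/scene0.png')[200:400,130:470]
cv2.imwrite('pics/crop.png',cv2.resize(a,None,fx=2.3,fy=2.3,interpolation=2))
E
```

```text
scene p [49 21 24] [191 262  19  14 215] [200.4 268.4] [13.4 18.3] [ 0.6673 -0.1957  0.03  ]
scene q [47 19 21] [257 277  12   9  95] [262.8 280.9] [ 8.7 11.8] [ 0.6581 -0.0788  0.042 ]
scene r [52 23 27] [418 335  26  22 449] [430.5 345.5] [20.4 25.9] [0.6797 0.2141 0.054 ]
scene s [50 20 24] [343 291  17  13 183] [350.9 296.9] [12.6 16.4] [0.6495 0.0743 0.066 ]
scene pad [146 134 129] (array([392, 245,  31,  23, 550], dtype=int32), array([406.7, 256.3]), array([21.5, 30.4]), array([0.4754, 0.1214, 0.011 ]))
scene pad [151 140 133] (array([356, 236,  30,  22, 523], dtype=int32), array([370.7, 246.9]), array([20.9, 29.7]), array([0.4795, 0.0533, 0.011 ]))
scene pad [149 138 132] (array([321, 228,  30,  21, 503], dtype=int32), array([335.8, 237.9]), array([20.4, 29.1]), array([ 0.484 , -0.0143,  0.011 ]))
scene pad [143 132 126] (array([288, 219,  29,  21, 487], dtype=int32), array([301.9, 229. ]), array([20.1, 28.6]), array([ 0.488 , -0.0821,  0.011 ]))
side p [46 25 25] [288 188  28  20 280] [302.4 197.2] [15.  28.5] [ 0.6544 -0.2223  0.03  ]
side q [41 23 23] [278 226  11   6  56] [283.2 228.6] [ 5.3 10.6] [ 0.6543 -0.0791  0.042 ]
side r [43 21 22] [190 319  30  30 528] [204.3 336.1] [24.8 28.8] [0.6774 0.2119 0.054 ]
side s [41 17 20] [251 264  18  11 149] [259.7 268.8] [ 9.8 17. ] [0.6461 0.0742 0.066 ]
side pad [121 116 112] (array([350, 319,  39,  29, 866], dtype=int32), array([368.6, 332.9]), array([27.3, 38.3]), array([0.4711, 0.1217, 0.011 ]))
side pad [121 116 112] (array([354, 290,  36,  25, 698], dtype=int32), array([371.5, 302. ]), array([23.7, 35.2]), array([0.4752, 0.0543, 0.011 ]))
side pad [123 118 114] (array([358, 265,  33,  21, 559], dtype=int32), array([374. , 275.1]), array([20.4, 32.6]), array([ 0.4793, -0.0136,  0.011 ]))
side pad [122 117 112] (array([361, 243,  31,  19, 462], dtype=int32), array([376. , 252.1]), array([17.9, 30.4]), array([ 0.4836, -0.081 ,  0.011 ]))
```

View pics/crop.png

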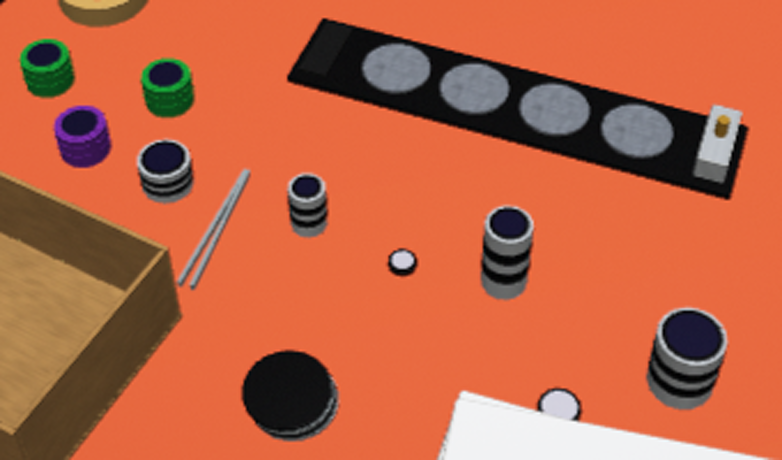

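The crop confirms p is the bright aluminium barrel with two bands at scene (202,273), not the green or purple ones. q, s and r match their descriptions by thickness and height. Both cameras agree to about 4 mm, and the pad spacing measures 68 mm. Next is a wrist view from above, with the jaws closing across the row.

>>> {"api": "move_arm", "payload": {
  "moves": [
    [33,-50,16,-0.11],
    [66,-100,31,-0.22],
    [100,-149,46,-0.34],
    [133,-199,62,-0.45],
    [166,-249,78,-0.56],
    [199,-299,93,-0.67],
    [232,-349,108,-0.78],
    [266,-398,124,-0.89],
    [299,-448,140,-1.01],
    [332,-498,155,-1.118],
    [332,-498,155,-1.118],
    [332,-498,155,-1.118]
  ]
}}

```text
clock: 1.65
position: [0.5693, 0.0804, 0.3999]
tool_rot: [-3.141, -0.0, 1.634]
force: [-1.3, 0.2, 0.6]
grip_width: 0.0851
finger_force: 0.0
```

```bash
python3 - <<'E'
from h import *
s=monitor.observe();print(s['clock'],s['position'],s['tool_rot'],s['qpos'].__repr__(),s['qd'],s['force'])
np.save('T1.npy',toolT());cv2.imwrite('pics/w1.png',grab_frame('wrist'))
for nm,uv,z in[('purple',(165,253),.03),('green',(203,231),.03),('boxcorner top',(207,330),.06),('tweez',(212,322),.003),('paper',(478,402),.01),('papercorner',(332,374),.01),('disc',(373,376),.006)]:print(nm,cast('scene',uv,z).round(3))
E
```

```text
1.65 [0.56929243 0.0803651  0.3998501 ] [-3.14077148e+00 -1.39645948e-04  1.63410845e+00] array([-0.5463283 ,  0.3372761 ,  0.41998639,  1.53173683, -0.14058237,
        1.30332388, -0.04670678]) [-0.01928847 -0.00605852 -0.01234076  0.0080878   0.00140532 -0.00204469
 -0.00028075] [-1.31840519  0.18111658  0.58425895]
purple [ 0.661 -0.272  0.03 ]
green [ 0.585 -0.239  0.03 ]
boxcorner top [ 0.794 -0.105  0.06 ]
tweez [ 0.743 -0.132  0.003]
paper [0.716 0.303 0.01 ]
papercorner [0.759 0.088 0.01 ]
disc [0.735 0.146 0.006]
```

View pics/w1.png

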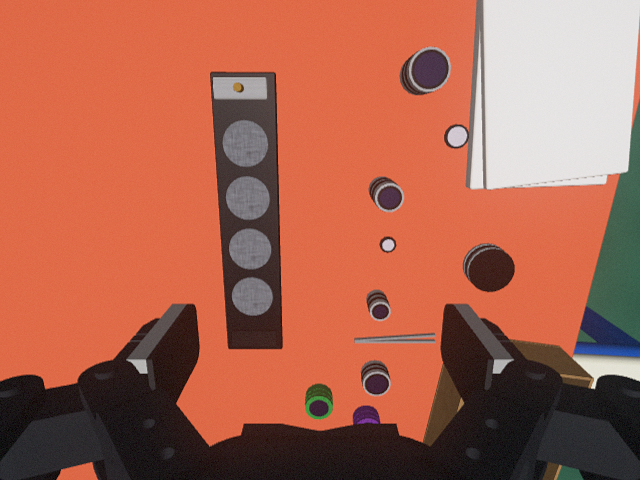

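The wrist view shows all the pads at (245,143), (248,198), (250,249) and (252,296), with the datum at the top. The barrel tops are r (430,69), s (389,196), q (379,310) and p (375,382).

```bash
python3 - <<'E'
from h import *
T=np.load('T1.npy');im=cv2.imread('pics/w1.png');g=im.max(2).astype(int);sat=g-im.min(2)
H=dict(p=.030,q=.042,r=.054,s=.066)
def blob(m,uv):
    k,l,st,c=cv2.connectedComponentsWithStats(m.astype(np.uint8),connectivity=4);i=l[uv[1],uv[0]]
    cs,_=cv2.findContours((l==i).astype(np.uint8),0,1); return st[i],cv2.fitEllipse(max(cs,key=len))
for b,uv in dict(p=(375,382),q=(379,310),r=(430,69),s=(389,196)).items():
    st,e=blob((g<95)&(im[...,0]>im[...,1]+8),uv);print(b,st,np.round(e[0],1),np.round(e[1],1),cast('wrist',e[0],H[b],T).round(4))
for uv in[(245,143),(248,198),(250,249),(252,296)]:
    st,e=blob((g>75)&(sat<40),uv);print('pad',st,np.round(e[1],1),cast('wrist',e[0],.011,T).round(4))
print('paper',cast('wrist',(478,70),.015,T),'box',cast('wrist',(450,362),.06,T),bot.tip_extent)
E
```

```text
p [367 376  20  17 268] [376.3 383.9] [16.3 19. ] [ 0.6667 -0.1971  0.03  ]
q [374 306  12  11 103] [379.8 311.2] [10.4 10.9] [ 0.6579 -0.08    0.042 ]
r [414  52  32  35 847] [429.6  68.8] [30.2 33.8] [0.6798 0.2134 0.054 ]
s [380 188  19  20 285] [389.1 197.5] [17.7 18.7] [0.6494 0.0732 0.066 ]
pad [ 212   74   64   93 3937] [64.7 97.1] [0.4746 0.1552 0.011 ]
pad [ 225  176   45   44 1553] [42.6 44.6] [0.4787 0.0526 0.011 ]
pad [ 229  228   43   42 1389] [40.1 42.2] [ 0.4828 -0.0151  0.011 ]
pad [ 232  277   41   39 1255] [37.7 40.5] [ 0.487 -0.083  0.011]
paper [0.74583785 0.22096525 0.015     ] box [ 0.75282649 -0.13751207  0.06      ] 0.014
```

>>> {"api": "move_arm", "payload": {
  "moves": [
    [20,-2,-55,0],
    [40,-4,-110,0],
    [60,-5,-165,0],
    [80,-6,-220,0],
    [80,-6,-240,0],
    [80,-6,-270,0],
    [80,-6,-300,0],
    [80,-6,-330,0],
    [80,-6,-350,0],
    [80,-6,-362,0],
    [80,-6,-362,0],
    [80,-6,-362,0]
  ],
  "gripper": 0.75,
  "newtons": 30
}}

```text
clock: 3.2
position: [0.6501, 0.0741, 0.0393]
tool_rot: [3.14, -0.0, 1.634]
force: [-0.5, -0.3, -0.3]
grip_width: 0.0636
finger_force: 0.0
```

```bash
python3 - <<'E'
from h import *
cv2.imwrite('pics/w2.png',grab_frame('wrist'))
s=monitor.observe();print(s['position'],s['force'],s['grip_width'])
E
```

```text
[0.6500581  0.07415578 0.0392636 ] [-0.63692579  0.07809765  0.91217944] 0.06425938352931025
```

View pics/w2.png

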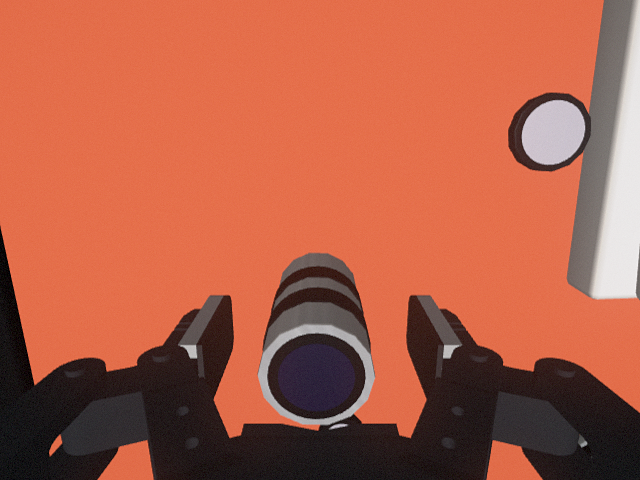

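Barrel s sits centred between the jaws, with its lens at (316,378). I'll close on it and lift.

>>> {"api": "move_arm", "payload": {
  "moves": [
    [0,0,0,0],
    [0,0,0,0],
    [0,0,0,0],
    [0,0,0,0],
    [0,0,0,0],
    [0,0,0,0],
    [0,0,5,0],
    [0,0,20,0],
    [0,0,40,0],
    [0,0,60,0],
    [0,0,60,0]
  ],
  "gripper": 0,
  "newtons": 30
}}

```text
clock: 4.62
position: [0.6506, 0.0742, 0.1007]
tool_rot: [3.138, -0.0, 1.634]
force: [0.7, -0.6, -1.8]
grip_width: 0.033
finger_force: 30.0
```

```bash
cat >> h.py <<'E'
def lens(seed,h,name='x'):
    T=toolT();im=grab_frame('wrist');cv2.imwrite(f'pics/{name}.png',im);g=im.max(2).astype(int)
    m=((g<110)&(im[...,0]>im[...,1].astype(int)+12)).astype(np.uint8)
    k,l,st,c=cv2.connectedComponentsWithStats(m,connectivity=4);i=l[seed[1],seed[0]]
    cs,_=cv2.findContours((l==i).astype(np.uint8),0,1);e=cv2.fitEllipse(max(cs,key=len))
    c=cast('wrist',e[0],h,T);print(st[i],np.round(e[0],1),c.round(4),'TCP',T[:3,3].round(4),'off',(c-T[:3,3]).round(4));return c
E
python3 - <<'E'
from h import *
s=monitor.observe();print(s['force'],s['grip_width'],s['position'])
lens((316,377),.066+s['position'][2]-.0383,'w3')
E
```

```text
[ 0.6837983  -0.60987393 -1.80239994] 0.03297053539364361 [0.65055174 0.07423974 0.10067143]
[ 281  344   78   69 4144] [319.4 377.9] [0.6508 0.0736 0.1284] TCP [0.6506 0.0742 0.1007] off [ 0.0002 -0.0007  0.0277]
```

>>> {"api": "move_arm", "payload": {
  "moves": [
    [-30,-29,5,0],
    [-65,-62,5,0],
    [-100,-96,5,0],
    [-130,-125,5,0],
    [-152,-146,5,0],
    [-163,-156,5,0],
    [-163,-156,0,0],
    [-163,-156,-20,0],
    [-163,-156,-35,0],
    [-163,-156,-42,0],
    [-163,-156,-42,0],
    [-163,-156,-42,0]
  ]
}}

```text
clock: 6.18
position: [0.4868, -0.0819, 0.0566]
tool_rot: [3.141, 0.0, 1.634]
force: [-0.3, -1.4, -0.9]
grip_width: 0.0332
finger_force: 30.2
```

```bash
python3 - <<'E'
from h import *
s=monitor.observe();print(s['force'],s['grip_width'],s['position'])
lens((316,377),.066+s['position'][2]-.0383,'w4')
s=monitor.observe();print(s['force'],s['grip_width'],s['position'],s['clock'])
E
```

```text
[-0.25974605 -1.40810108 -0.94222703] 0.03319457562313758 [ 0.48679622 -0.08187606  0.05661905]
[ 281  344   78   69 4173] [319.5 378. ] [ 0.4871 -0.0826  0.0843] TCP [ 0.4868 -0.0819  0.0566] off [ 0.0003 -0.0007  0.0277]
[ 0.22793165  0.20025642 -1.42028255] 0.03306475125646215 [ 0.48685872 -0.08192201  0.0567376 ] 6.225
```

View pics/w4.png

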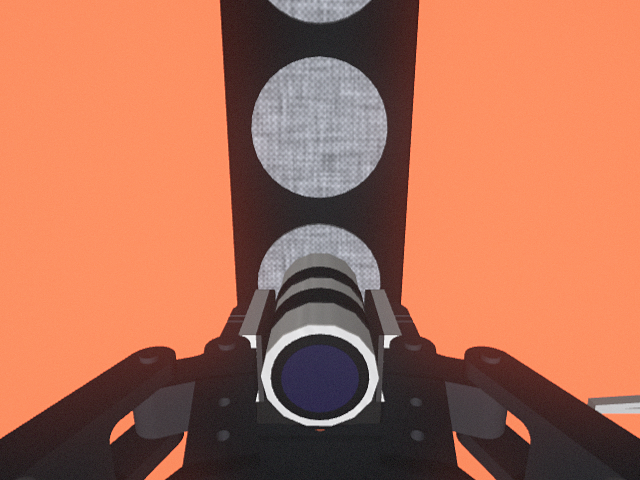

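Barrel s is held over the end pad, centred at column 319 on the pad row. I'll lower it in small steps.

```bash
python3 - <<'E'
from h import *
im=cv2.imread('pics/w4.png');g=im.max(2).astype(int);m=((g>90)&(g-im.min(2)<40)).astype(np.uint8)
k,l,st,c=cv2.connectedComponentsWithStats(m);i=l[127,319];cs,_=cv2.findContours((l==i).astype(np.uint8),0,1);e=cv2.fitEllipse(max(cs,key=len))
print(st[i],e,cast('wrist',e[0],.011,toolT()))
E
```

```text
[  251    56   137   142 15120] ((318.94976806640625, 126.75100708007812), (135.3026580810547, 140.44346618652344), 1.337156057357788) [ 0.48276662 -0.01461038  0.011     ]
```

>>> {"api": "move_arm", "payload": {
  "moves": [
    [0,0,-2,0],
    [0,0,-4,0],
    [0,0,-5,0],
    [0,0,-5.5,0],
    [0,0,-6,0],
    [0,0,-6,0],
    [0,0,-6,0]
  ]
}}

```text
clock: 7.1
position: [0.4865, -0.0819, 0.0503]
tool_rot: [-3.142, 0.0, 1.634]
force: [-0.8, -1.0, -1.4]
grip_width: 0.0332
finger_force: 30.2
```

>>> {"api": "move_arm", "payload": {
  "moves": [
    [0,0,-0.5,0],
    [0,0,-1,0],
    [0,0,-1,0],
    [0,0,-1,0]
  ]
}}

```text
clock: 7.6
position: [0.4866, -0.0819, 0.0497]
tool_rot: [3.141, -0.0, 1.634]
force: [-3.6, 0.5, 12.5]
grip_width: 0.0334
finger_force: 31.6
```

Contact is at 12 N, so I'll release and rise.

>>> {"api": "move_arm", "payload": {
  "moves": [
    [0,0,0.3,0],
    [0,0,0.3,0],
    [0,0,0.3,0],
    [0,0,0.3,0],
    [0,0,10,0],
    [0,0,40,0],
    [0,0,80,0],
    [0,0,120,0],
    [0,0,150,0],
    [0,0,150,0],
    [0,0,150,0]
  ],
  "gripper": 0.7
}}

```text
clock: 8.98
position: [0.4863, -0.0817, 0.1992]
tool_rot: [-3.141, -0.0, 1.634]
force: [-0.1, 0.8, -0.9]
grip_width: 0.0596
finger_force: 0.0
```

```bash
python3 - <<'E'
from h import *
s=monitor.observe();print(s['force'],s['grip_width'],s['position'])
cv2.imwrite('pics/w5.png',grab_frame('wrist'))
E
```

```text
[-0.13112792  0.75052162 -0.85253239] 0.0595976286945591 [ 0.48627652 -0.08174912  0.19919829]
```

View pics/w5.png

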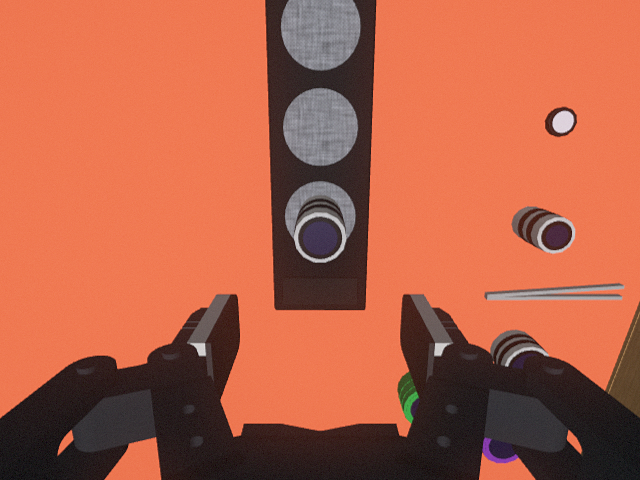

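s stands centred on the far pad, with its lens at (320,237). Next is r.

>>> {"api": "move_arm", "payload": {
  "moves": [
    [35,50,0,0],
    [70,103,0,0],
    [105,157,0,0],
    [140,210,0,0],
    [170,260,-20,0],
    [187,288,-50,0],
    [193,296,-90,0],
    [193,296,-90,0],
    [193,296,-90,0]
  ],
  "gripper": 0.8
}}

```text
clock: 10.15
position: [0.6798, 0.2131, 0.1103]
tool_rot: [3.141, 0.0, 1.633]
force: [-0.3, -1.1, 1.6]
grip_width: 0.068
finger_force: 0.0
```

```bash
python3 - <<'E'
from h import *
lens((319,300),.054,'w6')
im=cv2.imread('pics/w6.png')
E
```

```text
[ 284  239   70   67 3665] [318.6 271.7] [0.6797 0.2133 0.054 ] TCP [0.6798 0.2131 0.1103] off [-0.0001  0.0002 -0.0563]
```

View pics/w6.png

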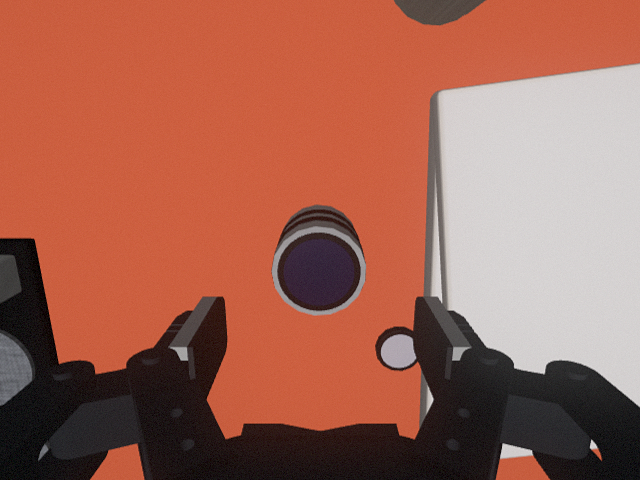

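r is centred under the TCP (lens at (319,272), offset 0.2 mm). The paper edge at column 435 is about 17 mm beyond the finger's back. I'll descend slightly narrower.

>>> {"api": "move_arm", "payload": {
  "moves": [
    [0,0,-20,0],
    [0,0,-40,0],
    [0,0,-58,0],
    [0,0,-70,0],
    [0,0,-75,0],
    [0,0,-75,0],
    [0,0,-75,0]
  ],
  "gripper": 0.73
}}

```text
clock: 11.08
position: [0.6799, 0.2142, 0.0349]
tool_rot: [3.141, -0.0, 1.634]
force: [0.7, -0.4, -0.3]
grip_width: 0.0622
finger_force: 0.0
```

>>> {"api": "move_arm", "payload": {
  "moves": [
    [0,0,0,0],
    [0,0,0,0],
    [0,0,0,0],
    [0,0,0,0],
    [0,0,0,0],
    [0,0,5,0],
    [0,0,25,0],
    [0,0,60,0],
    [0,0,100,0],
    [0,0,100,0]
  ],
  "gripper": 0,
  "newtons": 35
}}

```text
clock: 12.32
position: [0.6813, 0.2144, 0.139]
tool_rot: [3.136, -0.002, 1.634]
force: [0.3, -0.3, -1.2]
grip_width: 0.0453
finger_force: 36.1
```

```bash
python3 - <<'E'
from h import *
s=monitor.observe();print(s['force'],s['grip_width'],s['position'])
lens((319,377),.054+s['position'][2]-.034,'w7')
E
```

```text
[ 0.33987961 -0.34388242 -1.22705356] 0.045265531734673146 [0.68131336 0.21443233 0.13903576]
[ 264  312  112  100 8719] [319.4 361.3] [0.6815 0.2142 0.159 ] TCP [0.6813 0.2144 0.139 ] off [ 0.0002 -0.0002  0.02  ]
```

>>> {"api": "move_arm", "payload": {
  "moves": [
    [-30,-35,0,0],
    [-65,-76,0,0],
    [-100,-116,0,0],
    [-135,-156,0,0],
    [-165,-191,0,0],
    [-187,-217,0,0],
    [-197,-228.5,-5,0],
    [-197,-228.5,-30,0],
    [-197,-228.5,-60,0],
    [-197,-228.5,-80,0],
    [-197,-228.5,-84,0],
    [-197,-228.5,-84,0]
  ]
}}

```text
clock: 13.88
position: [0.4827, -0.0142, 0.0503]
tool_rot: [-3.141, -0.0, 1.634]
force: [-0.5, -0.8, -1.1]
grip_width: 0.0455
finger_force: 36.4
```

```bash
cat >> h.py <<'E'
def pad(seed,T,im):
    g=im.max(2).astype(int);m=((g>90)&(g-im.min(2)<40)).astype(np.uint8)
    k,l,st,c=cv2.connectedComponentsWithStats(m);i=l[seed[1],seed[0]];cs,_=cv2.findContours((l==i).astype(np.uint8),0,1);e=cv2.fitEllipse(max(cs,key=len))
    print('pad',st[i],cast('wrist',e[0],.011,T).round(4))
E
python3 - <<'E'
from h import *
s=monitor.observe();print(s['force'],s['grip_width'],s['position'])
lens((319,361),.054+s['position'][2]-.034,'w8'); pad((319,110),toolT(),cv2.imread('pics/w8.png'))
E
```

```text
[-0.45848276 -0.79733557 -1.08224683] 0.045451246670834694 [ 0.48268331 -0.01423409  0.05034298]
[ 263  312  113  100 8824] [319.4 361.4] [ 0.483  -0.0145  0.0703] TCP [ 0.4827 -0.0142  0.0503] off [ 0.0003 -0.0002  0.02  ]
pad [  249    53   141   147 16302] [0.4788 0.0533 0.011 ]
```

>>> {"api": "move_arm", "payload": {
  "moves": [
    [0,0,-2,0],
    [0,0,-3,0],
    [0,0,-3.5,0],
    [0,0,-4,0],
    [0,0,-4,0],
    [0,0,-4,0]
  ]
}}

```text
clock: 14.68
position: [0.4825, -0.0144, 0.0463]
tool_rot: [-3.142, 0.0, 1.634]
force: [-0.3, -0.3, -1.5]
grip_width: 0.0453
finger_force: 36.4
```

>>> {"api": "move_arm", "payload": {
  "moves": [
    [0,0,-0.5,0],
    [0,0,-1,0],
    [0,0,-1,0]
  ]
}}

```text
clock: 15.05
position: [0.4826, -0.0144, 0.0459]
tool_rot: [3.141, -0.0, 1.634]
force: [-4.2, 0.3, 18.5]
grip_width: 0.045
finger_force: 38.3
```

>>> {"api": "move_arm", "payload": {
  "moves": [
    [0,0,0.5,0],
    [0,0,0.5,0],
    [0,0,0.5,0],
    [0,0,0.5,0],
    [0,0,10,0],
    [0,0,40,0],
    [0,0,80,0],
    [0,0,120,0],
    [0,0,155,0],
    [0,0,155,0]
  ],
  "gripper": 0.73
}}

```text
clock: 16.3
position: [0.4835, -0.0143, 0.2029]
tool_rot: [3.137, -0.001, 1.634]
force: [-0.3, 0.4, -0.7]
grip_width: 0.0623
finger_force: 0.0
```

>>> {"api": "move_arm", "payload": {
  "moves": [
    [35,-13,0,0],
    [75,-28,0,0],
    [115,-43,-15,0],
    [150,-56,-45,0],
    [170,-63,-80,0],
    [175,-65,-100,0],
    [175,-65,-100,0],
    [175,-65,-100,0]
  ],
  "gripper": 0.6
}}

```text
clock: 17.3
position: [0.6574, -0.0792, 0.1015]
tool_rot: [3.141, -0.0, 1.634]
force: [0.0, 1.2, -0.0]
grip_width: 0.0516
finger_force: 0.0
```

```bash
python3 - <<'E'
from h import *
s=monitor.observe();print(s['clock'],s['grip_width'],s['position'])
im=grab_frame('wrist');cv2.imwrite('pics/w9.png',im)
lens((319,272),.042,'w9')
E
```

```text
17.3 0.05162963353603993 [ 0.65744709 -0.07916995  0.10154415]
[303 257  33  30 769] [319.1 271.4] [ 0.658 -0.08   0.042] TCP [ 0.6577 -0.0791  0.1018] off [ 0.0003 -0.0009 -0.0598]
```

View pics/w9.png

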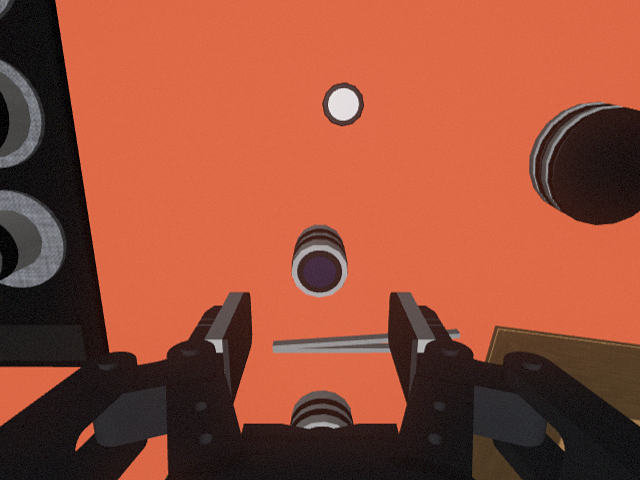

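q is centred under the jaws, with its lens at (319,271) and an offset of 0.9 mm. The tweezers lie clear of the fingers.

>>> {"api": "move_arm", "payload": {
  "moves": [
    [0,-1,-20,0],
    [0,-1,-40,0],
    [0,-1,-58,0],
    [0,-1,-70,0],
    [0,-1,-74,0],
    [0,-1,-74,0],
    [0,-1,-74,0]
  ]
}}

```text
clock: 18.27
position: [0.6579, -0.0805, 0.0269]
tool_rot: [3.141, 0.0, 1.634]
force: [-0.6, 0.3, 0.3]
grip_width: 0.051
finger_force: 0.0
```

>>> {"api": "move_arm", "payload": {
  "moves": [
    [0,0,0,0],
    [0,0,0,0],
    [0,0,0,0],
    [0,0,0,0],
    [0,0,0,0],
    [0,0,5,0],
    [0,0,25,0],
    [0,0,60,0],
    [0,0,110,0],
    [0,0,110,0]
  ],
  "gripper": 0,
  "newtons": 30
}}

```text
clock: 19.52
position: [0.6596, -0.0809, 0.1415]
tool_rot: [3.135, 0.001, 1.633]
force: [-0.6, 0.2, -1.4]
grip_width: 0.0273
finger_force: 29.7
```

```bash
python3 - <<'E'
from h import *
s=monitor.observe();print(s['force'],s['grip_width'],s['position'])
lens((319,361),.042+s['position'][2]-.026,'w10')
E
```

```text
[-0.58307524  0.236848   -1.41817958] 0.02725186168313763 [ 0.65955996 -0.08087579  0.14149448]
[ 294  329   52   46 1856] [319.3 351.3] [ 0.6597 -0.0801  0.1575] TCP [ 0.6596 -0.0809  0.1415] off [0.0001 0.0008 0.016 ]
```

>>> {"api": "move_arm", "payload": {
  "moves": [
    [-25,18,0,0],
    [-65,48,0,0],
    [-105,78,0,0],
    [-140,104,0,0],
    [-167,124,0,0],
    [-179,132.5,0,0],
    [-179,132.5,-30,0],
    [-179,132.5,-60,0],
    [-179,132.5,-85,0],
    [-179,132.5,-95,0],
    [-179,132.5,-95,0],
    [-179,132.5,-95,0]
  ]
}}

```text
clock: 21.08
position: [0.479, 0.0521, 0.042]
tool_rot: [3.141, -0.0, 1.634]
force: [-0.0, 1.0, -1.1]
grip_width: 0.0266
finger_force: 29.8
```

```bash
python3 - <<'E'
from h import *
s=monitor.observe();print(s['force'],s['grip_width'],s['position'])
lens((319,351),.042+s['position'][2]-.026,'w11'); pad((319,110),toolT(),cv2.imread('pics/w11.png'))
E
```

```text
[-0.04231221  0.95380248 -1.05079864] 0.026639297890425222 [0.47902232 0.05206308 0.04203134]
[ 294  329   52   46 1880] [319.4 351.4] [0.4793 0.0528 0.058 ] TCP [0.479  0.0521 0.042 ] off [0.0002 0.0007 0.016 ]
pad [  244    44   149   156 18183] [0.4744 0.1214 0.011 ]
```

>>> {"api": "move_arm", "payload": {
  "moves": [
    [0,0,-1,0],
    [0,0,-2,0],
    [0,0,-3,0],
    [0,0,-3.5,0],
    [0,0,-3.5,0],
    [0,0,-3.5,0]
  ]
}}

```text
clock: 21.88
position: [0.4785, 0.0521, 0.0378]
tool_rot: [-3.142, -0.0, 1.634]
force: [-1.1, 0.5, 1.0]
grip_width: 0.0269
finger_force: 30.0
```

>>> {"api": "move_arm", "payload": {
  "moves": [
    [0,0,-0.5,0],
    [0,0,-0.5,0]
  ]
}}

```text
clock: 22.12
position: [0.4785, 0.0521, 0.0377]
tool_rot: [3.141, -0.0, 1.634]
force: [-3.1, -0.6, 15.3]
grip_width: 0.0271
finger_force: 31.4
```

>>> {"api": "move_arm", "payload": {
  "moves": [
    [0,0,0,0],
    [0,0,0,0],
    [0,0,0,0],
    [0,0,0,0],
    [0,0,10,0],
    [0,0,40,0],
    [0,0,80,0],
    [0,0,120,0],
    [0,0,164,0],
    [0,0,164,0]
  ],
  "gripper": 0.7
}}

```text
clock: 23.38
position: [0.4797, 0.0523, 0.2045]
tool_rot: [3.137, -0.002, 1.634]
force: [-0.4, -0.1, -1.3]
grip_width: 0.0598
finger_force: 0.0
```

>>> {"api": "move_arm", "payload": {
  "moves": [
    [30,-40,0,0],
    [65,-87,0,0],
    [102,-135,0,0],
    [137,-182,0,0],
    [166,-220,-20,0],
    [183,-243,-50,0],
    [188,-249.5,-85,0],
    [188,-249.5,-96,0],
    [188,-249.5,-96,0],
    [188,-249.5,-96,0]
  ]
}}

```text
clock: 24.62
position: [0.6671, -0.197, 0.1069]
tool_rot: [3.14, 0.0, 1.634]
force: [0.3, -0.2, -0.0]
grip_width: 0.0599
finger_force: 0.0
```

```bash
python3 - <<'E'
from h import *
s=monitor.observe();print(s['clock'],s['grip_width'],s['position'])
lens((319,265),.030,'w12')
E
```

```text
24.625 0.05990706721498389 [ 0.66707123 -0.19698172  0.10688992]
[ 292  233   53   51 2083] [318.1 258. ] [ 0.6668 -0.1967  0.03  ] TCP [ 0.6671 -0.197   0.1069] off [-0.0003  0.0003 -0.0769]
```

View pics/w12.png

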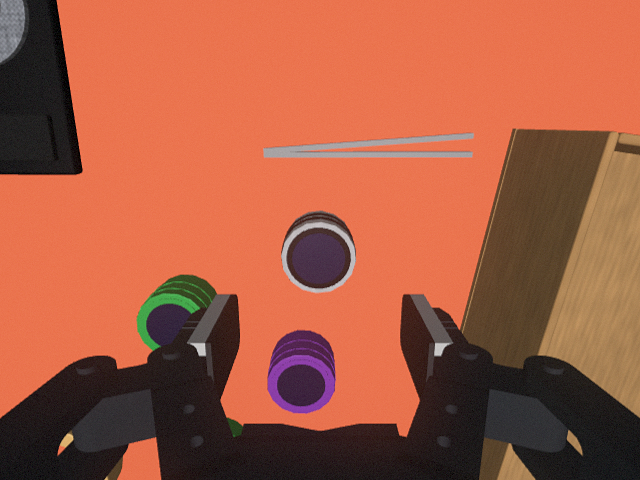

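p, the bright barrel, is centred at (318,258). The purple (301,382) and green (175,320) look-alikes are clear of the fingers' path.

>>> {"api": "move_arm", "payload": {
  "moves": [
    [0,0,-20,0],
    [0,0,-40,0],
    [0,0,-58,0],
    [0,0,-72,0],
    [0,0,-80,0],
    [0,0,-84,0],
    [0,0,-84,0],
    [0,0,-84,0]
  ],
  "gripper": 0.66
}}

```text
clock: 25.68
position: [0.6668, -0.1975, 0.0218]
tool_rot: [3.141, 0.0, 1.634]
force: [0.2, -0.4, -0.5]
grip_width: 0.0564
finger_force: 0.0
```

>>> {"api": "move_arm", "payload": {
  "moves": [
    [0,0,0,0],
    [0,0,0,0],
    [0,0,0,0],
    [0,0,0,0],
    [0,0,0,0]
  ],
  "gripper": 0,
  "newtons": 30
}}

```text
clock: 26.3
position: [0.6667, -0.1974, 0.0219]
tool_rot: [3.141, 0.0, 1.634]
force: [-1.7, 0.4, 6.9]
grip_width: 0.0389
finger_force: 29.8
```

>>> {"api": "move_arm", "payload": {
  "moves": [
    [0,0,5,0],
    [0,0,25,0],
    [0,0,60,0],
    [0,0,110,0],
    [0,0,110,0],
    [0,0,110,0]
  ]
}}

```text
clock: 27.05
position: [0.6665, -0.1973, 0.132]
tool_rot: [3.141, -0.0, 1.634]
force: [-0.1, -0.8, -1.3]
grip_width: 0.0387
finger_force: 30.4
```

```bash
python3 - <<'E'
from h import *
s=monitor.observe();print(s['force'],s['grip_width'],s['position'])
lens((319,350),.030+s['position'][2]-.021,'w13')
E
```

```text
[-0.14230545 -0.78152489 -1.32672323] 0.03869793385856673 [ 0.66653238 -0.19726375  0.13200226]
[ 277  300   86   78 5157] [319.3 338.6] [ 0.6667 -0.196   0.141 ] TCP [ 0.6665 -0.1973  0.132 ] off [0.0002 0.0012 0.009 ]
```

>>> {"api": "move_arm", "payload": {
  "moves": [
    [-25,41,0,0],
    [-57,94,0,0],
    [-89,147,0,0],
    [-121,200,0,0],
    [-151,250,0,0],
    [-177,293,0,0],
    [-192,317,-5,0],
    [-192,317,-45,0],
    [-192,317,-80,0],
    [-192,317,-93,0],
    [-192,317,-94,0],
    [-192,317,-94,0]
  ]
}}

```text
clock: 28.6
position: [0.475, 0.1196, 0.0381]
tool_rot: [3.141, -0.0, 1.634]
force: [-0.1, 0.2, -0.9]
grip_width: 0.0391
finger_force: 30.6
```

```bash
python3 - <<'E'
from h import *
s=monitor.observe();print(s['force'],s['grip_width'],s['position'])
lens((319,345),.030+s['position'][2]-.021,'w14')
E
```

```text
[-0.05697119  0.20166805 -0.90908141] 0.039131805975036675 [0.47500454 0.11959671 0.03813744]
[ 277  300   86   78 5201] [319.4 338.8] [0.4752 0.1207 0.0471] TCP [0.475  0.1196 0.0381] off [0.0002 0.0011 0.009 ]
```

>>> {"api": "move_arm", "payload": {
  "moves": [
    [0,0,-2,0],
    [0,0,-3,0],
    [0,0,-4,0],
    [0,0,-4,0],
    [0,0,-4,0]
  ]
}}

```text
clock: 29.28
position: [0.4745, 0.1196, 0.0333]
tool_rot: [-3.142, 0.0, 1.634]
force: [0.2, -0.0, -0.5]
grip_width: 0.0393
finger_force: 30.6
```

>>> {"api": "move_arm", "payload": {
  "moves": [
    [0,0,-0.5,0],
    [0,0,-1,0],
    [0,0,-1,0]
  ]
}}

```text
clock: 29.65
position: [0.4746, 0.1196, 0.0328]
tool_rot: [3.141, -0.0, 1.634]
force: [-3.9, -0.4, 15.4]
grip_width: 0.0389
finger_force: 32.1
```

>>> {"api": "move_arm", "payload": {
  "moves": [
    [0,0,0.2,0],
    [0,0,0.2,0],
    [0,0,0.2,0],
    [0,0,0.2,0],
    [0,0,10,0],
    [0,0,40,0],
    [0,0,80,0],
    [0,0,130,0],
    [0,0,180,0],
    [0,0,230,0],
    [0,0,270,0],
    [0,0,270,0]
  ],
  "gripper": 0.72
}}

```text
clock: 31.15
position: [0.4753, 0.1197, 0.3053]
tool_rot: [3.137, -0.002, 1.634]
force: [1.1, 0.3, -1.4]
grip_width: 0.0614
finger_force: 0.0
```

>>> {"api": "move_arm", "payload": {
  "moves": [
    [0,0,40,0],
    [0,0,40,0],
    [0,0,40,0],
    [0,0,40,0]
  ]
}}

```text
clock: 31.65
position: [0.4741, 0.1194, 0.3414]
tool_rot: [-3.14, 0.001, 1.634]
force: [-0.3, -0.6, -0.1]
grip_width: 0.0615
finger_force: 0.0
```

```bash
python3 - <<'E'
from h import *
s=monitor.observe();print(s['clock'],s['position'])
cv2.imwrite('pics/wf.png',grab_frame('wrist'))
a=grab_frame('scene')[180:300,240:480];b=grab_frame('side')[210:390,300:460]
cv2.imwrite('pics/f.png',np.hstack([cv2.resize(a,(480,360)),cv2.resize(b,(320,360))]))
E
```

```text
31.65 [0.47409538 0.11944277 0.34144683]
```

View pics/wf.png

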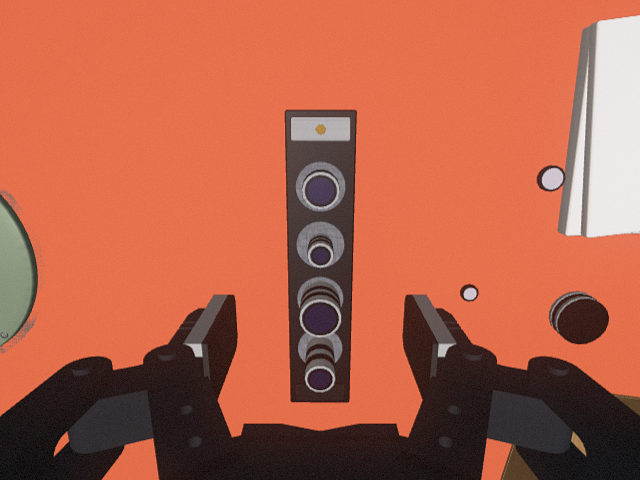

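View pics/f.png

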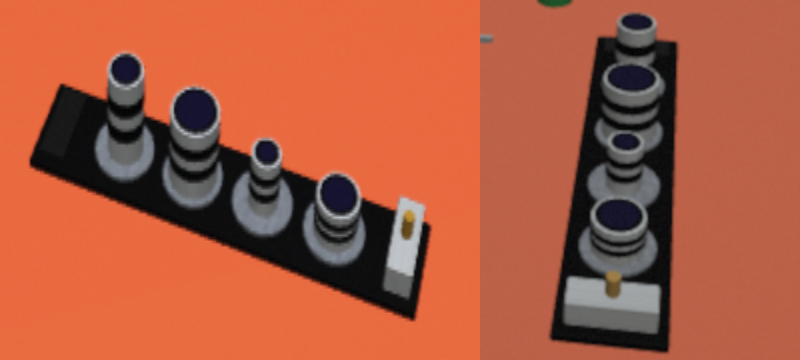

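All four stand upright and centred on the pads. In the wrist view they run away from the datum as p (320,189), q (320,255), r (320,316), s (320,377), and the gripper is well clear.

```bash
python3 -c "
from workcell import bot
print(bot.job_done())"
```

```text
the job is handed in; nothing more can be done
None
```

The four barrels are standing upright and centred on their pads, in height order p, q, r, s from the datum block outward, and the job was handed in at about 32 s of the 102 s allowed.

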